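# Stow the fuller fittings tin and shut the gate

## Robot

A 6-joint arm with a two-finger parallel gripper is mounted at the origin on the work surface. World frame = base frame: x ahead of the robot, y to its left, z up, the work surface at z = 0. Lengths are in m, angles in rad, forces in N, time in s.
With the tool pointing down it reaches from about 0.35 to 0.725 m from the base axis. Payload 6 kg.
Tool frame: the origin (TCP) lies at the very end of the fingers, on their centre line; the grasp point (between the pads) lies 19 mm behind it; z points along the fingers, x is the direction in which the jaws open and shut, and the axes are right-handed (so a half turn about z gives the same grasp; the last joint's range is limited). The gripper opens to 85 mm and grips with 20 to 120 N. Pads are 22 mm wide; open, the fingers measure 114 mm over their backs; the gripper's body (76 mm by 85 mm) begins 54 mm behind the grasp point. The pads swing forward as they close: fully open they stand 13 mm farther back than shut.
Start: joints at [-0.823, 0.04, 0.085, 0, -1.615, -0.334], TCP at [0.241, -0.549, 0.231] pointing down, gripper open.
Joint ranges: [-2.56, 2.56], [-1.29, 2.01], [-1.08, 1.49], [-3.29, 1.98], [-2.81, -0.18], [-2.99, 2.99]. Speed limits (rad/s): [2.57, 2.57, 3.01, 3.14, 3.14, 3.14].

## Interface

Orientations are given as a rotation vector (axis times angle).
In Python, from plant import manip gives the robot as it stands.
- The arm moves only by the tool servo_tool, never from a script. Its arguments are lists of equal length, an entry for each row: "offset": the shift along the tool's x, y, z in mm, a list of three; "delta_rot": the turn, a rotation vector about the tool's x, y, z in rad, a list of three; "claw": the gripper's target within -1 to 1 (shut at 1, half-way at 0, fully open at -1). In form: {"offset": [[x, y, z], ...], "delta_rot": [[ax, ay, az], ...], "claw": [claw, ...]}. A call has 1 to 8 rows; each row is the pose to reach, as a shift and turn from the pose commanded when the call began, along the tool's axes at that moment; what a row does not reach only later rows make up. A row lasts 1/10 s, in which the tool goes at most 50 mm and 8.59 degrees, less where a joint would pass 70% of its speed; a pose out of reach is approached as far as the arm can. A call with a gripper value outside its range is refused whole. The fingers move at their own pace and stop on an object; "force" is the grip in N (left out, the last holds). Time passes only in rows, so rows that repeat a pose let the fingers close. It gives the time, the measured TCP pose, the force and the opening at its end, in the units of the state.
- manip.get_obs(): the state, without advancing time (a new reading comes with each control period).
- manip.capture(name): name is "scene" or "top"; returns the picture (480x640x3 uint8, blue, green, red); there is no depth.
- manip.camera_info(name): a dict with "fx", "fy", "cx", "cy" (pixels), "T" (4x4, takes a point from camera to world coordinates). Camera axes: x right, y down, z forward; pixel columns grow to the right and rows downward; lengths in m; the calibration is good to about 2 mm. A picture is of the moment at which its call begins. camera_info takes no time and is no camera call.
- manip.hand_in(): hands the job in, once; it reports no verdict.
The state is a dict: "time": time; "joint_positions": joint angles; "qd": joint speeds; "joint_efforts": joint torques, N m; "ee_pos": TCP position; "tool_rot": TCP orientation; "force": force on the tool from outside, world axes, zero at the start; "torque": the same for the moment, N m; "grip_width": finger opening in m.
Only numpy, scipy, OpenCV 4.12 (cv2) and the standard library are available. Lean on these libraries where they do the work, as an engineer would, in place of code of your own. Each camera call takes 0.05 s, during which the arm holds its last target. There are 200 camera calls.

## Task

Two closed tins of pipe fittings stand on the deck and one is much fuller. Lift the yellow-lidded tin clear of the deck by about a hand's breadth and set it down upright, then lift the blue-lidded one the same way, to feel which is heavier. Then seat the heavier tin fully and squarely in the leaning tray, leave the lighter one standing upright on the deck, slide the gate across the front of the tray until it clicks shut, let go, and do not tip a tin over or disturb anything else.

Things in the scene. Friction and masses are not known exactly. Their poses are not given: they have to be found in the camera images.
- tin_yellow_mid (a point): centre (half-way up) of the tin with the yellow lid: closed square red tin, 58 x 58 x 90 high, lid included and flush with the sides; lid of the other is blue, otherwise they look alike. It stands on the deck; z is up its axis, x and y are square to its side faces. Under 0.65 kg; one tin, either one, weighs about twice the other.
- tin_yellow: the same tin with the yellow lid, origin at the centre of its underside, 45 below its centre
- tin_blue_mid (a point): centre (half-way up) of the tin with the blue lid: closed square red tin, 58 x 58 x 90 high, lid included and flush with the sides; lid of the other is yellow, otherwise they look alike. It stands on the deck; z is up its axis, x and y are square to its side faces. Under 0.65 kg; one tin, either one, weighs about twice the other.
- tin_blue: the same tin with the blue lid, origin at the centre of its underside, 45 below its centre
- cradle: leaning tray fixed to the deck. Origin: centre of its inner floor, 75 above the deck. z = floor normal, leaning 26 deg (0.45 rad) from vertical to the tray's front (-x, roughly towards the robot); y is level, along its width. Inside 70 (x) by 72 (y); walls 5 thick, heights: front lip 28, back 45, sides 22. A seated tin stands along z, square to the walls, its centre at z = 45.
- gate_handle (a point): grip point of the gate's yellow handle, a 14 x 14 post along the tray's z, from 25 below to 20 above this point; a foot 21 below joins it to the steel plate 25 behind. In the tray's frame: x = -73, z = 65, y = 80 open, 0 shut; axes as the tray's. The plate, 78 wide (y), top at z = 74, runs just outside the front lip; parked it spans y = 41 to 119.
- gate (a joint): sliding gate, m: 0 = open stop (parked beside the tray), grows along the tray's -y, 0.080 = shut stop, across the tray's front. An over-centre spring holds it against both stops: about 4 N starts it, falling to nothing at mid-travel; beyond that it snaps on to the shut stop by itself and stays there.
- elbow: bystander, loose, not to be moved: brass elbow fitting with two short copper stubs, about 31 x 22 x 36
- tape: bystander, loose, not to be moved: black tape roll lying flat, 70 across, 20 high
- wrench: bystander, loose, not to be moved: open spanner lying flat, handle along its own x
- clip_bin: bystander, loose, not to be moved: small open red bin, 70 x 70 x 45
- screwdriver: bystander, loose, not to be moved: screwdriver lying flat, handle along its own x
- jar: bystander, loose, not to be moved: white jar with blue cap, 56 across, 100 high
There are look-alikes about, which are no part of the job. What is shaped like the tin_blue but green or purple is not meant. What is shaped like the tin_yellow but green is not meant.

How it is judged:
By the outcome, as a careful person would: the job done as asked, in the order asked, and still so for the second after the job is handed in, with the robot touching nothing.
It also fails if it takes over 72 s, if anything falls off the work surface, if the arm or the gripper's body presses on something with over 40 N, if the wrist force passes 120 N, or if a joint passes its speed limit or range.

## Working session

There is one attempt and no reset: what is moved stays moved. The work goes in short steps, Python scripts to look and compute and a tool call to move; the robot and the scene stay as the last step left them, time stands still between calls to the robot, and variables do not carry over. Pictures are saved under pics/ and viewed, about 8 in all and at most 12, crops included, and the job is handed in when it is done.

Besides the shell and the picture viewer there is one more tool, called after "Call:" by a JSON object that holds its "name" and its "arguments", one argument or row to a line. servo_tool: Moves the arm, as the interface text tells. Its arguments: {"type":"object","properties":{"offset":{"type":"array","items":{"type":"array","items":{"type":"number"}}},"delta_rot":{"type":"array","items":{"type":"array","items":{"type":"number"}}},"claw":{"type":"array","items":{"type":"number"}},"force":{"type":"number"}},"required":["offset","delta_rot","claw"]}

```bash
mkdir -p pics; ls
python3 - <<'E'
from plant import manip
import cv2,numpy as np
np.set_printoptions(precision=4,suppress=True)
for n in("scene","top"):
    cv2.imwrite(f"pics/{n}0.png",manip.capture(n)); c=manip.camera_info(n); print(n,c["fx"],c["fy"],c["cx"],c["cy"]);print(np.array(c["T"]))
print(manip.get_obs())
E
```

```text
pics
scene 528.5667779021693 528.5667779021693 316.77953130905206 245.09932377572335
[[-0.1247  0.7219 -0.6806  1.2493]
 [ 0.9921  0.0995 -0.0763  0.0505]
 [ 0.0127 -0.6848 -0.7286  0.8489]
 [ 0.      0.      0.      1.    ]]
top 468.2505066526965 468.2505066526965 316.02498754844873 230.88722920857137
[[ 0.003  -0.9839  0.1787  0.3882]
 [-0.9997 -0.0071 -0.0227 -0.018 ]
 [ 0.0236 -0.1786 -0.9836  0.9197]
 [ 0.      0.      0.      1.    ]]
{'time': 0.1, 'joint_positions': array([-0.8233,  0.0408,  0.0839, -0.0004, -1.6155, -0.3337]), 'qd': array([ 0.0007, -0.0012,  0.0025,  0.0025,  0.0003, -0.0003]), 'joint_efforts': array([ -0.0059, -36.9347,  34.8281,   6.9518,  -0.0045,   0.    ]), 'ee_pos': array([ 0.2412, -0.5491,  0.2304]), 'tool_rot': array([-1.7169, -2.6293, -0.0012]), 'force': array([-1.0839, -0.1125, -1.0507]), 'torque': array([0.0741, 0.0334, 0.0186]), 'grip_width': 0.08574882159768511}
```

View pics/scene0.png

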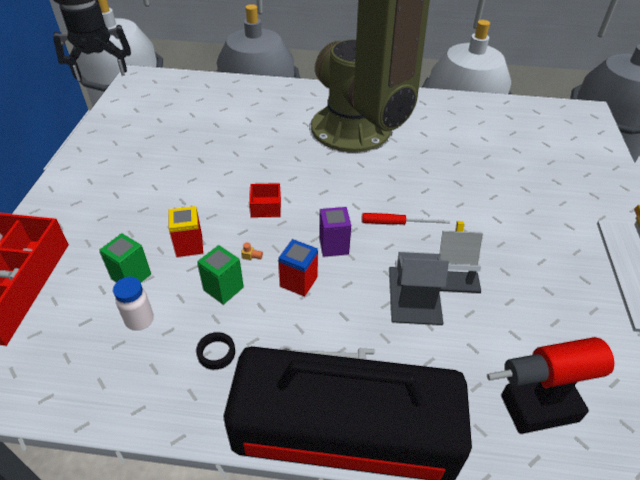

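View pics/top0.png

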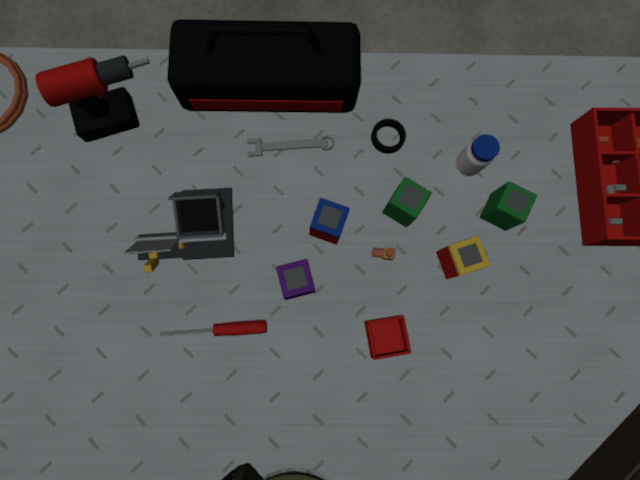

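The pictures show the yellow tin (top picture lid ~(467,256)), the blue tin (~(330,218)) and the tray (~(200,215)) with the gate parked on its left, +y. I'll fit the lids numerically and zoom in on the tray.

```bash
cat > h.py <<'E'
import cv2,numpy as np
from plant import manip
from scipy.spatial.transform import Rotation as R
from scipy.optimize import least_squares
np.set_printoptions(precision=4,suppress=True)
CI={n:manip.camera_info(n) for n in("scene","top")}
def proj(n,P):
    c=CI[n];T=np.linalg.inv(np.array(c["T"]));p=np.atleast_2d(P)@T[:3,:3].T+T[:3,3]
    return np.c_[c["fx"]*p[:,0]/p[:,2]+c["cx"],c["fy"]*p[:,1]/p[:,2]+c["cy"]]
def ray(n,uv,z):
    c=CI[n];T=np.array(c["T"]);uv=np.atleast_2d(uv)
    d=np.c_[(uv[:,0]-c["cx"])/c["fx"],(uv[:,1]-c["cy"])/c["fy"],np.ones(len(uv))]@T[:3,:3].T
    return T[:3,3]+d*((z-T[2,3])/d[:,2])[:,None]
def lid(n,img,col,near,r=35,zt=0.09):
    hsv=cv2.cvtColor(img,cv2.COLOR_BGR2HSV);h={"yellow":(20,35),"blue":(100,125)}[col]
    m=cv2.inRange(hsv,(h[0],120,60),(h[1],255,255));k=np.zeros_like(m);cv2.circle(k,near,r,255,-1);m&=k
    pts=cv2.findNonZero(m);hull=cv2.convexHull(pts).reshape(-1,2).astype(float)
    P=ray(n,hull,zt)[:,:2]
    (c,s,a)=cv2.minAreaRect((P*1000).astype(np.float32));return np.array(c)/1000,s,a
E
python3 - <<'E'
from h import *
for n,ny,nb in(("scene",(184,217),(297,254)),("top",(467,256),(330,218))):
    im=cv2.imread(f"pics/{n}0.png")
    for col,c in(("yellow",ny),("blue",nb)): print(n,col,lid(n,im,col,c))
a=cv2.imread("pics/top0.png")[170:290,115:255];b=cv2.imread("pics/scene0.png")[210:335,375:500]
cv2.imwrite("pics/crop.png",np.hstack([cv2.resize(a,(400,400*120//140),interpolation=3)if 0 else cv2.resize(a[:, :],(420,360),interpolation=2),cv2.resize(b,(360,360),interpolation=2)]))
E
```

```text
scene yellow (array([ 0.5028, -0.3112]), (69.71827697753906, 56.666072845458984), 17.977642059326172)
scene blue (array([ 0.5706, -0.062 ]), (60.495933532714844, 64.201904296875), 70.59893035888672)
top yellow (array([ 0.4967, -0.3114]), (56.27637481689453, 60.32420349121094), 18.263652801513672)
top blue (array([ 0.5645, -0.061 ]), (56.13751220703125, 57.50941467285156), 70.65845489501953)
```

View pics/crop.png

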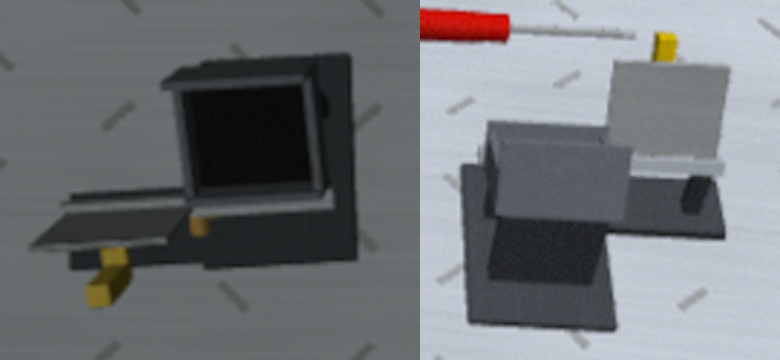

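```bash
cat >> h.py <<'E'
def tray(p): # p=x,y,yaw -> R,t
    return R.from_euler("ZY",[p[2],-0.45]).as_matrix(),np.array([p[0],p[1],0.075])
E
python3 - <<'E'
from h import *
t=lambda u,v:(115+u/3,170+v/3); s=lambda u,v:(375+(u-420)/2.88,210+v/2.88)
M=[("scene",s(498,142),(40,-41,45)),("scene",s(632,148),(40,41,45)),("scene",s(487,122),(-40,-41,28)),
("scene",s(612,60),(-48,41,74)),("scene",s(730,67),(-48,119,74)),("scene",s(665,37),(-73,80,85)),
("top",t(162,88),(40,41,45)),("top",t(305,81),(40,-41,45)),("top",t(98,294),(-73,80,85)),("top",t(30,247),(-48,119,74)),("top",t(167,243),(-48,41,74))]
def res(p,v=False):
    Rm,o=tray(p);r=np.array([proj(n,Rm@(np.array(q)/1000)+o)[0]-uv for n,uv,q in M]);return r if v else r.ravel()
f=least_squares(res,[.58,.21,0],loss="soft_l1");print(f.x);print(res(f.x,1))
Rm,o=tray(f.x)
def box(x0,x1,y0,y1,z0,z1):
    c=np.array([(x,y,z)for x in(x0,x1)for y in(y0,y1)for z in(z0,z1)]);return[(c[i],c[j])for i in range(8)for j in range(i)if sum(c[i]!=c[j])==1]
L=box(35,40,-41,41,0,45)+box(-40,-35,-41,41,0,28)+box(-35,35,-36,36,0,0.01)+box(-80,-66,73,87,40,85)+box(-50,-46,41,119,30,74)
ims=[]
for n,sl in(("top",(slice(170,290),slice(115,255))),("scene",(slice(210,330),slice(375,515)))):
    im=cv2.resize(cv2.imread(f"pics/{n}0.png"),None,fx=4,fy=4,interpolation=2)
    for a,b in L:
        q=proj(n,np.array([Rm@(a/1000)+o,Rm@(b/1000)+o]))*4+1.5;cv2.line(im,*[tuple(int(v) for v in k) for k in q],(0,255,0),1)
    ims.append(im[sl[0].start*4:sl[0].stop*4,sl[1].start*4:sl[1].stop*4])
im=np.hstack(ims);cv2.imwrite("pics/ov.png",cv2.resize(im,(800,800*im.shape[0]//im.shape[1])))
# silhouettes of tins: box fit
from h import *
for col,c0,yaw in(("yellow",(.497,-.311),18),("blue",(.5645,-.061),70)):
    print(col,[proj(n,[[*c0,.09]])[0] for n in("scene","top")])
E
```

```text
[0.5743 0.1747 0.053 ]
[[ 0.5133 -0.5678]
 [-0.6323  0.1586]
 [-0.2723 -1.0814]
 [ 0.4999 -0.3736]
 [-0.0637 -0.3959]
 [ 0.5657 -0.5976]
 [ 0.0777 -2.4009]
 [ 0.3954 -2.0966]
 [ 0.0513 -0.0744]
 [-0.3759  0.6474]
 [ 0.137  -0.1418]]
yellow [array([183.9871, 216.3693]), array([468.1478, 254.9201])]
blue [array([298.8398, 252.4127]), array([329.2083, 217.1081])]
```

View pics/ov.png

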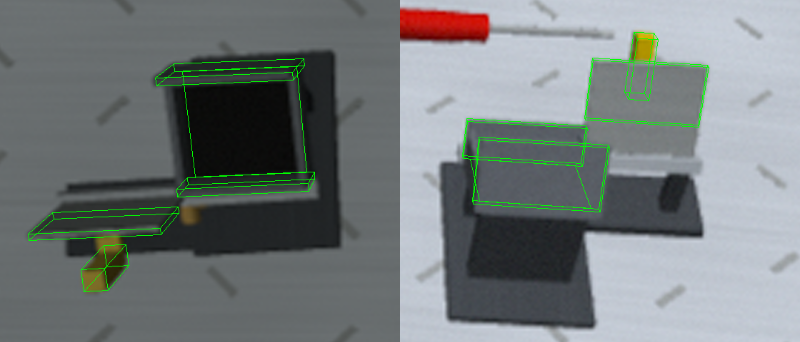

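Overlay fits well (tray at (0.574, 0.175), yaw 0.053). Next, the move to the yellow tin.

```bash
cat >> h.py <<'E'
TR=[0.5743,0.1747,0.053]
def down(deg):
    a=np.radians(deg);x=np.array([np.cos(a),np.sin(a),0]);z=np.array([0,0,-1.]);return np.c_[x,np.cross(z,x),z]
def plan(*targets): # (pos,Rm) relative to current pose
    o=manip.get_obs();R0=R.from_rotvec(o["tool_rot"]).as_matrix();p0=o["ee_pos"]
    for p,Rm in targets:
        print("off",(R0.T@(np.array(p)-p0)*1000).round(1),"rot",R.from_matrix(R0.T@Rm).as_rotvec().round(4))
def st():
    o=manip.get_obs();Rm=R.from_rotvec(o["tool_rot"]).as_matrix()
    print("t",o["time"],"p",o["ee_pos"],"xyaw",np.degrees(np.arctan2(Rm[1,0],Rm[0,0])).round(2),"F",o["force"],"w",o["grip_width"],"q",o["joint_positions"])
E
python3 - <<'E'
from h import *
plan(((.497,-.313,.2),down(108.26)),((.497,-.313,.037),down(108.26)))
for u in((508,193),(410,195),(476,165)):print(ray("top",u,.09))
E
```

```text
off [113.2 329.1  30.5] rot [-0.0002 -0.0016  0.0952]
off [113.  329.1 193.5] rot [-0.0002 -0.0016  0.0952]
[[ 0.6126 -0.3916  0.09  ]]
[[ 0.6072 -0.2095  0.09  ]]
[[ 0.666  -0.3351  0.09  ]]
```

Call:
{"name": "servo_tool", "arguments": {
  "offset": [
    [113,329,30],
    [113,329,30],
    [113,329,30],
    [113,329,30],
    [113,329,30],
    [113,329,30],
    [113,329,30],
    [113,329,30]
  ],
  "delta_rot": [
    [0,0,0.095],
    [0,0,0.095],
    [0,0,0.095],
    [0,0,0.095],
    [0,0,0.095],
    [0,0,0.095],
    [0,0,0.095],
    [0,0,0.095]
  ],
  "claw": [-1,-1,-1,-1,-1,-1,-1,-1],
  "force": 40
}}

```text
time: 0.9
ee_pos: [0.4998, -0.3094, 0.199]
tool_rot: [-1.832, -2.548, -0.001]
force: [-0.1, 0.2, -0.5]
grip_width: 0.0856
```

Call:
{"name": "servo_tool", "arguments": {
  "offset": [
    [0,0,0],
    [0,0,0],
    [0,0,0]
  ],
  "delta_rot": [
    [0,0,0],
    [0,0,0],
    [0,0,0]
  ],
  "claw": [-1,-1,-1]
}}

```text
time: 1.2
ee_pos: [0.4963, -0.3145, 0.2015]
tool_rot: [1.843, 2.544, 0.0]
force: [0.3, -0.6, -0.3]
grip_width: 0.0855
```

Run:
```python
from h import *
st();plan(((.497,-.313,.037),down(108.26)))
im=manip.capture("top");print(lid("top",im,"yellow",(467,256)))
cv2.imwrite("pics/y1.png",np.hstack([cv2.resize(im[190:310,400:540],(400,343)),cv2.resize(manip.capture("scene")[170:290,110:250],(400,343))]))
```

```text
t 1.2 p [ 0.4963 -0.3145  0.2015] xyaw 108.18 F [ 0.2764 -0.5561 -0.2626] w 0.08548648058561109 q [-0.2237  0.0058 -0.0042  0.     -1.5606 -1.0298]
off [  1.2   1.1 164.5] rot [ 0.0002  0.0001 -0.0015]
(array([ 0.4984, -0.3175]), (55.89299392700195, 47.75054168701172), 18.15560531616211)
```

View pics/y1.png

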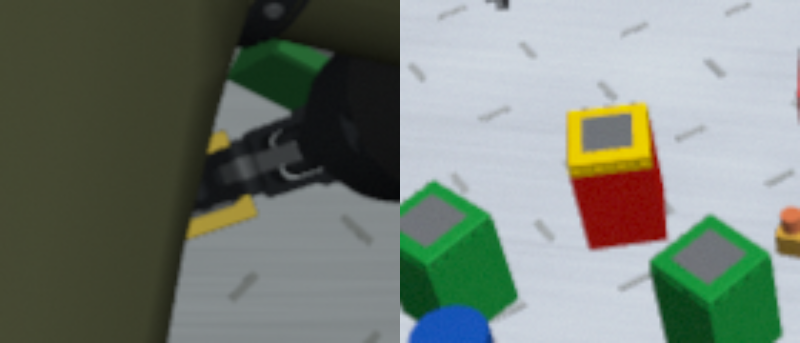

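The hand is over the yellow tin with the jaws straddling the lid. Descending and closing.

Call:
{"name": "servo_tool", "arguments": {
  "offset": [
    [1,1,45],
    [1,1,90],
    [1,1,130],
    [1,1,155],
    [1,1,165],
    [1,1,165],
    [1,1,165]
  ],
  "delta_rot": [
    [0,0,0],
    [0,0,0],
    [0,0,0],
    [0,0,0],
    [0,0,0],
    [0,0,0],
    [0,0,0]
  ],
  "claw": [-1,-1,-1,-1,-1,-1,-1]
}}

```text
time: 2.0
ee_pos: [0.4985, -0.3131, 0.0382]
tool_rot: [1.839, 2.544, 0.0]
force: [0.1, -0.1, 0.5]
grip_width: 0.0857
```

Call:
{"name": "servo_tool", "arguments": {
  "offset": [
    [0,0,0],
    [0,0,0],
    [0,0,0],
    [0,0,0],
    [0,0,0],
    [0,0,0],
    [0,0,0],
    [0,0,0]
  ],
  "delta_rot": [
    [0,0,0],
    [0,0,0],
    [0,0,0],
    [0,0,0],
    [0,0,0],
    [0,0,0],
    [0,0,0],
    [0,0,0]
  ],
  "claw": [0.5,0.5,0.5,0.5,0.5,0.5,0.5,0.5],
  "force": 40
}}

```text
time: 2.8
ee_pos: [0.4988, -0.3129, 0.0383]
tool_rot: [1.838, 2.543, 0.001]
force: [0.7, -1.2, 6.2]
grip_width: 0.0576
```

Call:
{"name": "servo_tool", "arguments": {
  "offset": [
    [0,0,-10],
    [0,0,-30],
    [0,0,-55],
    [0,0,-80],
    [0,0,-95],
    [0,0,-100],
    [0,0,-100],
    [0,0,-100]
  ],
  "delta_rot": [
    [0,0,0],
    [0,0,0],
    [0,0,0],
    [0,0,0],
    [0,0,0],
    [0,0,0],
    [0,0,0],
    [0,0,0]
  ],
  "claw": [0.5,0.5,0.5,0.5,0.5,0.5,0.5,0.5]
}}

```text
time: 3.6
ee_pos: [0.497, -0.3118, 0.1343]
tool_rot: [-1.839, -2.543, 0.0]
force: [-0.9, 0.7, -6.5]
grip_width: 0.0572
```

Call:
{"name": "servo_tool", "arguments": {
  "offset": [
    [0,0,0],
    [0,0,0],
    [0,0,0],
    [0,0,0],
    [0,0,0]
  ],
  "delta_rot": [
    [0,0,0],
    [0,0,0],
    [0,0,0],
    [0,0,0],
    [0,0,0]
  ],
  "claw": [0.5,0.5,0.5,0.5,0.5]
}}

```text
time: 4.1
ee_pos: [0.4977, -0.3123, 0.1362]
tool_rot: [-1.841, -2.546, -0.0]
force: [-0.6, -0.0, -5.1]
grip_width: 0.0574
```

```bash
cat > weigh.py <<'E'
from h import *
F=[];E=[]
for i in range(8):
    im=manip.capture("scene");o=manip.get_obs();F.append(o["force"]);E.append(o["joint_efforts"][:3])
print("F",np.mean(F,0),np.std(F,0),"eff",np.mean(E,0));st();cv2.imwrite("pics/weigh.png",im)
E
python3 weigh.py; python3 -c "
from h import *
im=cv2.imread('pics/weigh.png');cv2.imwrite('pics/w1.png',cv2.resize(im[70:290,60:340],(700,550)))"
```

```text
F [ 0.196   0.008  -5.8311] [0.4093 0.7557 0.2423] eff [ -0.0003 -38.5354  37.6191]
t 4.5 p [ 0.4977 -0.3123  0.1363] xyaw 108.27 F [ 1.0909 -0.3527 -5.6735] w 0.05744932000679388 q [-0.2195  0.0173 -0.1112 -0.0001 -1.4423 -1.0325]
```

View pics/w1.png

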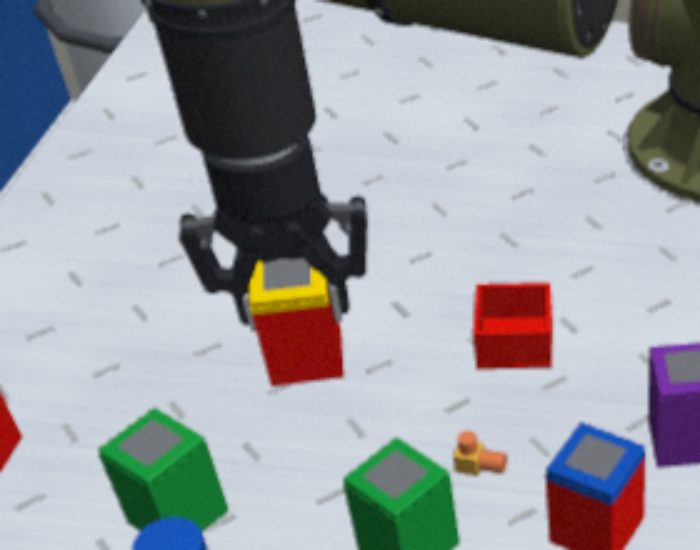

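The yellow tin hangs square, and the wrist reads about 5.6 N (~0.57 kg). Setting it down on its spot.

Call:
{"name": "servo_tool", "arguments": {
  "offset": [
    [0,0,25],
    [0,0,55],
    [0,0,80],
    [0,0,92],
    [0,0,97],
    [0,0,99],
    [0,0,100],
    [0,0,100]
  ],
  "delta_rot": [
    [0,0,0],
    [0,0,0],
    [0,0,0],
    [0,0,0],
    [0,0,0],
    [0,0,0],
    [0,0,0],
    [0,0,0]
  ],
  "claw": [0.5,0.5,0.5,0.5,0.5,0.5,0.5,0.5]
}}

```text
time: 5.3
ee_pos: [0.4985, -0.3128, 0.0383]
tool_rot: [1.839, 2.544, 0.0]
force: [-1.6, 1.4, 1.1]
grip_width: 0.0575
```

Call:
{"name": "servo_tool", "arguments": {
  "offset": [
    [0,0,0],
    [0,0,0],
    [0,0,0],
    [0,0,0],
    [0,0,0],
    [0,0,0]
  ],
  "delta_rot": [
    [0,0,0],
    [0,0,0],
    [0,0,0],
    [0,0,0],
    [0,0,0],
    [0,0,0]
  ],
  "claw": [0.5,-1,-1,-1,-1,-1]
}}

```text
time: 5.9
ee_pos: [0.4978, -0.3123, 0.0363]
tool_rot: [1.841, 2.546, 0.0]
force: [0.3, 0.7, 0.4]
grip_width: 0.0855
```

Call:
{"name": "servo_tool", "arguments": {
  "offset": [
    [0,0,-30],
    [0,0,-75],
    [0,0,-120],
    [0,0,-155],
    [0,0,-165],
    [0,0,-165],
    [0,0,-165]
  ],
  "delta_rot": [
    [0,0,0],
    [0,0,0],
    [0,0,0],
    [0,0,0],
    [0,0,0],
    [0,0,0],
    [0,0,0]
  ],
  "claw": [-1,-1,-1,-1,-1,-1,-1]
}}

```text
time: 6.6
ee_pos: [0.4974, -0.3119, 0.1996]
tool_rot: [-1.839, -2.544, -0.0]
force: [-0.1, -0.0, -1.2]
grip_width: 0.0851
```

Run:
```python
from h import *
st();plan(((.5645,-.061,.2),down(70.66)),((.5645,-.061,.037),down(70.66)))
```

```text
t 6.6 p [ 0.4974 -0.3119  0.1996] xyaw 108.27 F [-0.0553 -0.0197 -1.1568] w 0.08513866430728098 q [-0.2194  0.0067 -0.0064 -0.001  -1.5597 -1.0326]
off [217.2 142.4  -0.2] rot [-0.0018 -0.0014  0.6563]
off [216.9 142.6 162.8] rot [-0.0018 -0.0014  0.6563]
```

Call:
{"name": "servo_tool", "arguments": {
  "offset": [
    [217,142,0],
    [217,142,0],
    [217,142,0],
    [217,142,0],
    [217,142,0],
    [217,142,0],
    [217,142,0],
    [217,142,0]
  ],
  "delta_rot": [
    [0,0,0.656],
    [0,0,0.656],
    [0,0,0.656],
    [0,0,0.656],
    [0,0,0.656],
    [0,0,0.656],
    [0,0,0.656],
    [0,0,0.656]
  ],
  "claw": [-1,-1,-1,-1,-1,-1,-1,-1]
}}

```text
time: 7.4
ee_pos: [0.5639, -0.0612, 0.1991]
tool_rot: [-2.56, -1.818, 0.005]
force: [-0.1, -0.7, 0.8]
grip_width: 0.0855
```

Call:
{"name": "servo_tool", "arguments": {
  "offset": [
    [0,0,0],
    [0,0,0]
  ],
  "delta_rot": [
    [0,0,0],
    [0,0,0]
  ],
  "claw": [-1,-1]
}}

```text
time: 7.6
ee_pos: [0.5642, -0.0627, 0.2007]
tool_rot: [-2.564, -1.815, 0.001]
force: [0.6, -0.1, 0.4]
grip_width: 0.0855
```

Run:
```python
from h import *
st();plan(((.5645,-.061,.037),down(70.66)))
im=manip.capture("scene");print(lid("scene",im,"yellow",(184,217)))
cv2.imwrite("pics/s2.png",cv2.resize(im[70:310,140:440],(750,600)))
```

```text
t 7.6 p [ 0.5642 -0.0627  0.2007] xyaw 70.6 F [ 0.6332 -0.1189  0.3853] w 0.08548041740797448 q [ 0.2427 -0.0462 -0.0568 -0.0001 -1.5611 -2.152 ]
off [  1.8  -0.1 163.7] rot [-0.0008  0.0004 -0.001 ]
(array([ 0.5025, -0.3109]), (69.36734771728516, 57.4151725769043), 17.9776668548584)
```

View pics/s2.png

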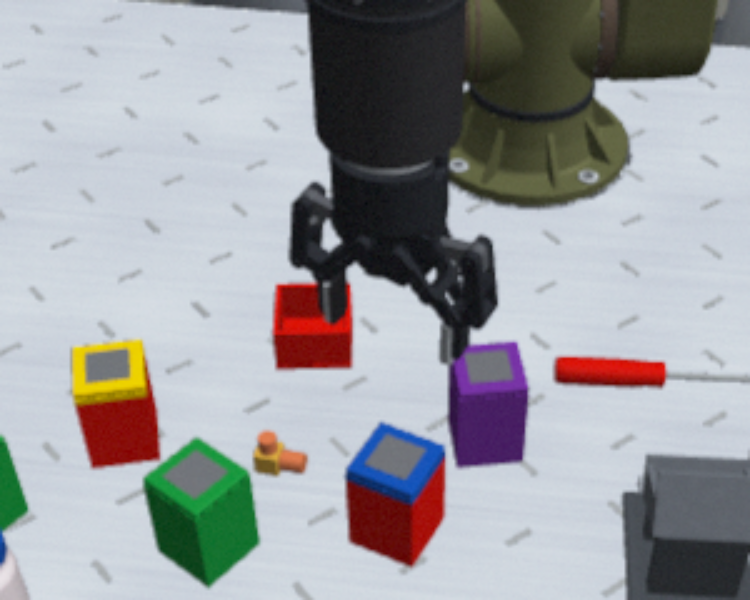

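Yellow tin stands upright where it was; the hand is over the blue one. Grip and lift blue.

Call:
{"name": "servo_tool", "arguments": {
  "offset": [
    [2,0,45],
    [2,0,90],
    [2,0,130],
    [2,0,155],
    [2,0,163],
    [2,0,163],
    [2,0,163]
  ],
  "delta_rot": [
    [0,0,0],
    [0,0,0],
    [0,0,0],
    [0,0,0],
    [0,0,0],
    [0,0,0],
    [0,0,0]
  ],
  "claw": [-1,-1,-1,-1,-1,-1,-1]
}}

```text
time: 8.35
ee_pos: [0.5663, -0.0602, 0.0403]
tool_rot: [2.562, 1.816, 0.003]
force: [-0.1, 0.5, -0.1]
grip_width: 0.0858
```

Call:
{"name": "servo_tool", "arguments": {
  "offset": [
    [0,0,0],
    [0,0,0],
    [0,0,0],
    [0,0,0],
    [0,0,0],
    [0,0,0],
    [0,0,0],
    [0,0,0]
  ],
  "delta_rot": [
    [0,0,0],
    [0,0,0],
    [0,0,0],
    [0,0,0],
    [0,0,0],
    [0,0,0],
    [0,0,0],
    [0,0,0]
  ],
  "claw": [0.5,0.5,0.5,0.5,0.5,0.5,0.5,0.5],
  "force": 40
}}

```text
time: 9.15
ee_pos: [0.5662, -0.06, 0.0401]
tool_rot: [2.561, 1.817, 0.003]
force: [-1.3, -0.6, 6.4]
grip_width: 0.0577
```

Call:
{"name": "servo_tool", "arguments": {
  "offset": [
    [0,0,-10],
    [0,0,-30],
    [0,0,-55],
    [0,0,-80],
    [0,0,-95],
    [0,0,-100],
    [0,0,-100],
    [0,0,-100]
  ],
  "delta_rot": [
    [0,0,0],
    [0,0,0],
    [0,0,0],
    [0,0,0],
    [0,0,0],
    [0,0,0],
    [0,0,0],
    [0,0,0]
  ],
  "claw": [0.5,0.5,0.5,0.5,0.5,0.5,0.5,0.5]
}}

```text
time: 9.95
ee_pos: [0.5645, -0.0597, 0.1366]
tool_rot: [-2.561, -1.816, 0.003]
force: [-0.1, -0.1, -2.9]
grip_width: 0.0574
```

Call:
{"name": "servo_tool", "arguments": {
  "offset": [
    [0,0,0],
    [0,0,0],
    [0,0,0],
    [0,0,0]
  ],
  "delta_rot": [
    [0,0,0],
    [0,0,0],
    [0,0,0],
    [0,0,0]
  ],
  "claw": [0.5,0.5,0.5,0.5]
}}

```text
time: 10.35
ee_pos: [0.5651, -0.0599, 0.138]
tool_rot: [-2.562, -1.817, 0.001]
force: [0.0, -0.9, -3.3]
grip_width: 0.0576
```

```bash
python3 weigh.py
```

```text
F [-0.1935  0.1895 -2.4912] [0.6171 0.4319 0.635 ] eff [  0.0004 -34.1215  35.9185]
t 10.75 p [ 0.5652 -0.0599  0.1383] xyaw 70.68 F [ 0.2364  0.3141 -1.7897] w 0.05781240710984289 q [ 0.2475 -0.0346 -0.159  -0.0001 -1.4464 -2.1554]
```

Blue ≈ 2.5 N against yellow ≈ 5.8 N, so yellow is heavier. Set blue down, then return to yellow.

Call:
{"name": "servo_tool", "arguments": {
  "offset": [
    [0,0,25],
    [0,0,55],
    [0,0,80],
    [0,0,92],
    [0,0,97],
    [0,0,99],
    [0,0,100],
    [0,0,100]
  ],
  "delta_rot": [
    [0,0,0],
    [0,0,0],
    [0,0,0],
    [0,0,0],
    [0,0,0],
    [0,0,0],
    [0,0,0],
    [0,0,0]
  ],
  "claw": [0.5,0.5,0.5,0.5,0.5,0.5,0.5,0.5]
}}

```text
time: 11.55
ee_pos: [0.5661, -0.0599, 0.0401]
tool_rot: [2.561, 1.817, 0.003]
force: [-0.7, 0.2, 2.5]
grip_width: 0.0574
```

Call:
{"name": "servo_tool", "arguments": {
  "offset": [
    [0,0,0],
    [0,0,0],
    [0,0,0],
    [0,0,0],
    [0,0,0],
    [0,0,0]
  ],
  "delta_rot": [
    [0,0,0],
    [0,0,0],
    [0,0,0],
    [0,0,0],
    [0,0,0],
    [0,0,0]
  ],
  "claw": [0.5,-1,-1,-1,-1,-1]
}}

```text
time: 12.15
ee_pos: [0.5651, -0.0598, 0.0381]
tool_rot: [-2.563, -1.817, 0.0]
force: [-0.2, 0.2, -0.2]
grip_width: 0.0855
```

Call:
{"name": "servo_tool", "arguments": {
  "offset": [
    [0,0,-30],
    [0,0,-75],
    [0,0,-120],
    [0,0,-155],
    [0,0,-165],
    [0,0,-165],
    [0,0,-165]
  ],
  "delta_rot": [
    [0,0,0],
    [0,0,0],
    [0,0,0],
    [0,0,0],
    [0,0,0],
    [0,0,0],
    [0,0,0]
  ],
  "claw": [-1,-1,-1,-1,-1,-1,-1]
}}

```text
time: 12.85
ee_pos: [0.5647, -0.0597, 0.2016]
tool_rot: [-2.561, -1.816, 0.002]
force: [0.0, -0.0, -0.5]
grip_width: 0.0855
```

Run:
```python
from h import *
st();plan(((.4978,-.3123,.2),down(108.26)))
print(lid("top",manip.capture("top"),"yellow",(467,256)),lid("scene",manip.capture("scene"),"blue",(298,252)))
```

```text
t 12.85 p [ 0.5647 -0.0597  0.2016] xyaw 70.68 F [ 0.0206 -0.0205 -0.4598] w 0.08546275929049772 q [ 0.2474 -0.0445 -0.0532 -0.001  -1.5641 -2.1554]
off [-260.5   20.4    1.6] rot [-0.0022 -0.0005 -0.6559]
(array([ 0.4962, -0.3104]), (56.14493179321289, 60.28116226196289), 18.113567352294922) (array([ 0.5715, -0.0602]), (60.314388275146484, 64.2144775390625), 70.60389709472656)
```

Call:
{"name": "servo_tool", "arguments": {
  "offset": [
    [-261,21,2],
    [-261,21,2],
    [-261,21,2],
    [-261,21,2],
    [-261,21,2],
    [-261,21,2],
    [-261,21,2],
    [-261,21,2]
  ],
  "delta_rot": [
    [0,0,-0.657],
    [0,0,-0.657],
    [0,0,-0.657],
    [0,0,-0.657],
    [0,0,-0.657],
    [0,0,-0.657],
    [0,0,-0.657],
    [0,0,-0.657]
  ],
  "claw": [-1,-1,-1,-1,-1,-1,-1,-1]
}}

```text
time: 13.75
ee_pos: [0.4979, -0.3135, 0.1996]
tool_rot: [-1.84, -2.543, 0.001]
force: [-0.6, 0.2, 0.3]
grip_width: 0.0853
```

Call:
{"name": "servo_tool", "arguments": {
  "offset": [
    [0,0,0],
    [0,0,0],
    [0,0,0]
  ],
  "delta_rot": [
    [0,0,0],
    [0,0,0],
    [0,0,0]
  ],
  "claw": [-1,-1,-1]
}}

```text
time: 14.05
ee_pos: [0.499, -0.3123, 0.2013]
tool_rot: [-1.838, -2.548, -0.0]
force: [-0.6, -0.6, -0.8]
grip_width: 0.0852
```

Run:
```python
from h import *
st();plan(((.4967,-.312,.038),down(108.2)))
print(lid("top",manip.capture("top"),"blue",(330,218)))
```

```text
t 14.05 p [ 0.499  -0.3123  0.2013] xyaw 108.4 F [-0.5979 -0.5778 -0.7861] w 0.08517151027050765 q [-0.2189  0.0089 -0.0015 -0.0001 -1.5605 -1.0307]
off [  1.   -2.1 163.3] rot [ 0.     -0.0001  0.0036]
(array([ 0.5651, -0.0591]), (56.019874572753906, 57.9912109375), 70.69790649414062)
```

Blue is upright in place. Grip yellow again (firmer) and lift.

Call:
{"name": "servo_tool", "arguments": {
  "offset": [
    [1,-2,45],
    [1,-2,90],
    [1,-2,130],
    [1,-2,155],
    [1,-2,163],
    [1,-2,163],
    [1,-2,163]
  ],
  "delta_rot": [
    [0,0,0.003],
    [0,0,0.003],
    [0,0,0.003],
    [0,0,0.003],
    [0,0,0.003],
    [0,0,0.003],
    [0,0,0.003]
  ],
  "claw": [-1,-1,-1,-1,-1,-1,-1]
}}

```text
time: 14.8
ee_pos: [0.4976, -0.3132, 0.0403]
tool_rot: [1.841, 2.542, 0.0]
force: [0.5, -0.3, 0.4]
grip_width: 0.0854
```

Call:
{"name": "servo_tool", "arguments": {
  "offset": [
    [0,0,0],
    [0,0,0],
    [0,0,0],
    [0,0,0],
    [0,0,0],
    [0,0,0],
    [0,0,0],
    [0,0,0]
  ],
  "delta_rot": [
    [0,0,0],
    [0,0,0],
    [0,0,0],
    [0,0,0],
    [0,0,0],
    [0,0,0],
    [0,0,0],
    [0,0,0]
  ],
  "claw": [0.5,0.5,0.5,0.5,0.5,0.5,0.5,0.5],
  "force": 50
}}

```text
time: 15.6
ee_pos: [0.4974, -0.3132, 0.0401]
tool_rot: [1.841, 2.542, 0.001]
force: [0.3, -0.6, 5.7]
grip_width: 0.0575
```

Call:
{"name": "servo_tool", "arguments": {
  "offset": [
    [0,0,-10],
    [0,0,-40],
    [0,0,-80],
    [0,0,-120],
    [0,0,-160],
    [0,0,-195],
    [0,0,-200],
    [0,0,-200]
  ],
  "delta_rot": [
    [0,0,0],
    [0,0,0],
    [0,0,0],
    [0,0,0],
    [0,0,0],
    [0,0,0],
    [0,0,0],
    [0,0,0]
  ],
  "claw": [0.5,0.5,0.5,0.5,0.5,0.5,0.5,0.5]
}}

```text
time: 16.4
ee_pos: [0.4964, -0.3124, 0.2377]
tool_rot: [-1.843, -2.543, -0.002]
force: [0.3, 0.2, -7.3]
grip_width: 0.0573
```

```bash
cat >> h.py <<'E'
def intray(x,y,z,s=1,p=TR): # TCP at tray coords (mm), tool z=-tray z, tool x = s*tray y
    Rm,o=tray(p);X=s*Rm[:,1];Z=-Rm[:,2];return Rm@(np.array([x,y,z])/1000)+o,np.c_[X,np.cross(Z,X),Z]
E
python3 - <<'E'
from h import *
st()
A=intray(0,0,38+70)
print(A[0]); plan((A[0]+[-.05,0,.1],A[1]),A)
E
```

```text
t 16.4 p [ 0.4964 -0.3124  0.2377] xyaw 108.15 F [ 0.3369  0.1656 -7.2884] w 0.05733068188560586 q [-0.2209  0.006   0.0623 -0.0014 -1.6274 -1.0332]
[0.5274 0.1722 0.1722]
off [466.4 132.9 -33.8] rot [-0.4471 -0.0608  0.259 ]
off [450.7 180.3  66.2] rot [-0.4471 -0.0608  0.259 ]
```

Call:
{"name": "servo_tool", "arguments": {
  "offset": [
    [45,13,-3],
    [90,26,-7],
    [137,39,-10],
    [184,52,-14],
    [231,66,-17],
    [278,79,-21],
    [325,92,-24],
    [372,106,-27]
  ],
  "delta_rot": [
    [-0.05,-0.006,0.03],
    [-0.1,-0.013,0.06],
    [-0.15,-0.02,0.09],
    [-0.2,-0.027,0.115],
    [-0.25,-0.034,0.145],
    [-0.3,-0.04,0.17],
    [-0.35,-0.047,0.2],
    [-0.4,-0.054,0.23]
  ],
  "claw": [0.5,0.5,0.5,0.5,0.5,0.5,0.5,0.5]
}}

```text
time: 17.2
ee_pos: [0.4797, 0.0752, 0.2618]
tool_rot: [1.921, 2.086, 0.416]
force: [1.5, 0.2, -5.6]
grip_width: 0.0574
```

Run:
```python
from h import *
st()
A=intray(0,0,38+70)
plan((A[0]+[-.05,0,.1],A[1]),A)
```

```text
t 17.2 p [0.4797 0.0752 0.2618] xyaw 94.64 F [ 1.4639  0.1888 -5.5884] w 0.05737145974006703 q [ 0.7618 -0.6649 -0.5507  0.2577 -1.3777 -2.2607]
off [96.8  9.4 -8.1] rot [-0.0497 -0.0054  0.0282]
off [ 93.5  16.3 103.4] rot [-0.0497 -0.0054  0.0282]
```

Call:
{"name": "servo_tool", "arguments": {
  "offset": [
    [40,4,-3],
    [80,8,-6],
    [96,10,-5],
    [95,11,20],
    [95,13,50],
    [94,15,80],
    [94,16,90],
    [94,16,90]
  ],
  "delta_rot": [
    [-0.025,-0.003,0.014],
    [-0.05,-0.005,0.028],
    [-0.05,-0.005,0.028],
    [-0.05,-0.005,0.028],
    [-0.05,-0.005,0.028],
    [-0.05,-0.005,0.028],
    [-0.05,-0.005,0.028],
    [-0.05,-0.005,0.028]
  ],
  "claw": [0.5,0.5,0.5,0.5,0.5,0.5,0.5,0.5]
}}

```text
time: 18.0
ee_pos: [0.5226, 0.1693, 0.1839]
tool_rot: [1.923, 2.029, 0.457]
force: [-0.8, -0.9, -5.6]
grip_width: 0.0576
```

Run:
```python
from h import *
a=manip.capture("scene");a=manip.capture("scene");b=manip.capture("top")
st();plan(intray(0,0,38+70),intray(0,0,38))
cv2.imwrite("pics/tr.png",np.hstack([cv2.resize(b[130:290,115:275],(400,400),interpolation=2),cv2.resize(a[180:340,350:510],(400,400),interpolation=2)]))
```

```text
t 18.15 p [0.5236 0.171  0.1895] xyaw 93.13 F [-0.3338  0.0693 -4.8886] w 0.05708774821379935 q [ 0.8822 -0.5068 -0.6364  0.3615 -1.1473 -2.4994]
off [ 1.  -4.1 17.2] rot [ 0.004  -0.0014  0.0011]
off [ 0.9 -4.4 87.2] rot [ 0.004  -0.0014  0.0011]
```

View pics/tr.png

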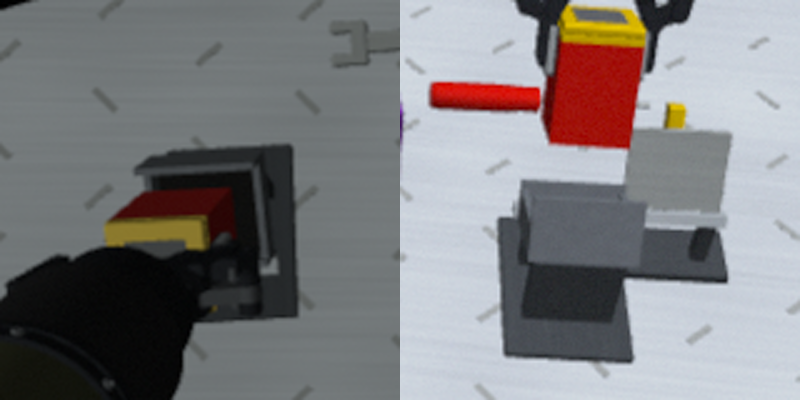

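Tin is tilted to match the tray. Insert in stages, watching force.

Call:
{"name": "servo_tool", "arguments": {
  "offset": [
    [1,-3,10],
    [1,-4,22],
    [1,-4,34],
    [1,-4,44],
    [1,-4,54],
    [1,-4,60],
    [1,-4,60],
    [1,-4,60]
  ],
  "delta_rot": [
    [0.004,-0.001,0.001],
    [0.004,-0.001,0.001],
    [0.004,-0.001,0.001],
    [0.004,-0.001,0.001],
    [0.004,-0.001,0.001],
    [0.004,-0.001,0.001],
    [0.004,-0.001,0.001],
    [0.004,-0.001,0.001]
  ],
  "claw": [0.5,0.5,0.5,0.5,0.5,0.5,0.5,0.5]
}}

```text
time: 18.95
ee_pos: [0.5462, 0.1732, 0.1326]
tool_rot: [1.923, 2.029, 0.463]
force: [0.6, 0.8, -5.1]
grip_width: 0.0573
```

Run:
```python
from h import *
a=manip.capture("scene");b=manip.capture("top")
st();plan(intray(0,0,38))
cv2.imwrite("pics/tr2.png",np.hstack([cv2.resize(b[160:270,120:230],(400,400),interpolation=2),cv2.resize(a[190:300,370:480],(400,400),interpolation=2)]))
```

```text
t 19.05 p [0.5462 0.1735 0.1332] xyaw 93.07 F [-0.711   0.6125 -6.2691] w 0.057519421883453214 q [ 0.8372 -0.4209 -0.6814  0.3699 -1.0126 -2.5048]
off [-0.3  0.  26.6] rot [-0.0003 -0.0005  0.0003]
```

View pics/tr2.png

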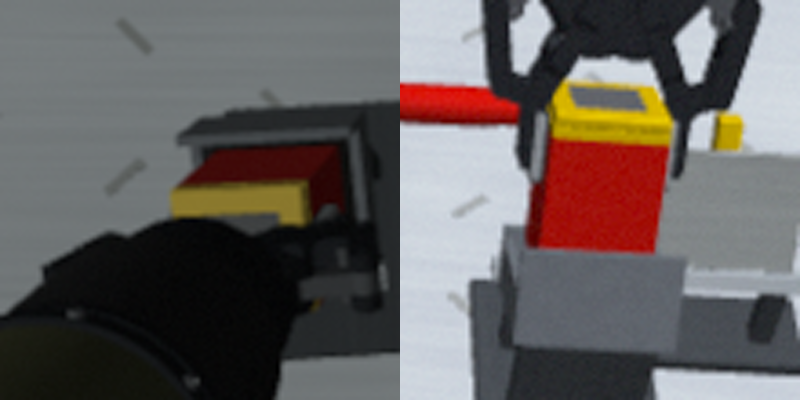

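Call:
{"name": "servo_tool", "arguments": {
  "offset": [
    [0,0,8],
    [0,0,16],
    [0,0,22],
    [0,0,25],
    [0,0,26],
    [0,0,26]
  ],
  "delta_rot": [
    [0,0,0],
    [0,0,0],
    [0,0,0],
    [0,0,0],
    [0,0,0],
    [0,0,0]
  ],
  "claw": [0.5,0.5,0.5,0.5,0.5,0.5]
}}

```text
time: 19.65
ee_pos: [0.5573, 0.1735, 0.1114]
tool_rot: [1.923, 2.028, 0.463]
force: [-20.7, -3.6, 10.4]
grip_width: 0.0574
```

Run:
```python
from h import *
st();plan(intray(0,0,38))
```

```text
t 19.65 p [0.5573 0.1735 0.1114] xyaw 93.02 F [-20.6776  -3.5832  10.3663] w 0.05742799121035943 q [ 0.816  -0.377  -0.6923  0.3778 -0.9553 -2.507 ]
off [ 0.3 -0.5  2.1] rot [-0.0002  0.001   0.0001]
```

Call:
{"name": "servo_tool", "arguments": {
  "offset": [
    [0,-1,-1],
    [0,-2,-1],
    [0,-2,-1],
    [0,-2,-1]
  ],
  "delta_rot": [
    [0,0,0],
    [0,0,0],
    [0,0,0],
    [0,0,0]
  ],
  "claw": [0.5,0.5,0.5,0.5]
}}

```text
time: 20.05
ee_pos: [0.5558, 0.1741, 0.1106]
tool_rot: [1.922, 2.028, 0.466]
force: [-0.4, -2.1, 2.1]
grip_width: 0.0578
```

Run:
```python
from h import *
st();plan(intray(0,0,38));o=manip.get_obs();Rm,_=tray(TR);print("tray F",Rm.T@(o["force"]+[0,0,5.7]))
```

```text
t 20.05 p [0.5558 0.1741 0.1106] xyaw 93.08 F [-0.4294 -2.0532  2.0634] w 0.05778127299880711 q [ 0.8192 -0.3822 -0.6983  0.3792 -0.9533 -2.5107]
off [-0.4  1.1  2.1] rot [ 0.0013 -0.0009  0.0004]
tray F [ 2.8927 -2.0276  7.2243]
```

Call:
{"name": "servo_tool", "arguments": {
  "offset": [
    [0,0,0],
    [0,0,0],
    [0,0,0],
    [0,0,0],
    [0,0,0],
    [0,0,0]
  ],
  "delta_rot": [
    [0,0,0],
    [0,0,0],
    [0,0,0],
    [0,0,0],
    [0,0,0],
    [0,0,0]
  ],
  "claw": [0,-0.5,-1,-1,-1,-1]
}}

```text
time: 20.65
ee_pos: [0.5549, 0.1737, 0.1088]
tool_rot: [1.924, 2.029, 0.462]
force: [0.3, 0.2, 0.1]
grip_width: 0.0855
```

Call:
{"name": "servo_tool", "arguments": {
  "offset": [
    [0,0,-20],
    [0,0,-50],
    [0,0,-85],
    [0,0,-120],
    [0,0,-140],
    [0,0,-140],
    [0,0,-140]
  ],
  "delta_rot": [
    [0,0,0],
    [0,0,0],
    [0,0,0],
    [0,0,0],
    [0,0,0],
    [0,0,0],
    [0,0,0]
  ],
  "claw": [-1,-1,-1,-1,-1,-1,-1]
}}

```text
time: 21.35
ee_pos: [0.4942, 0.1708, 0.2349]
tool_rot: [1.924, 2.03, 0.464]
force: [-0.0, -0.2, -0.3]
grip_width: 0.0854
```

Run:
```python
from h import *
st()
a=manip.capture("scene");b=manip.capture("top")
# expected seated tin corners overlay
Rm,o=tray(TR)
ims=[]
for n,im,sl in(("top",b,(160,120)),("scene",a,(190,370))):
    big=cv2.resize(im[sl[0]:sl[0]+110,sl[1]:sl[1]+110],(400,400),interpolation=2)
    q=[proj(n,Rm@(np.array([x,y,90])/1000)+o)[0] for x,y in((-29,-29),(29,-29),(29,29),(-29,29))]
    q=((np.array(q)-[sl[1],sl[0]]+.5)*400/110).astype(int);cv2.polylines(big,[q],True,(255,0,255),1);ims.append(big)
cv2.imwrite("pics/seat.png",np.hstack(ims))
```

```text
t 21.35 p [0.4942 0.1708 0.2349] xyaw 93.08 F [-0.0379 -0.2118 -0.286 ] w 0.08536480518806765 q [ 0.9457 -0.5809 -0.5991  0.3599 -1.2775 -2.5197]
```

View pics/seat.png

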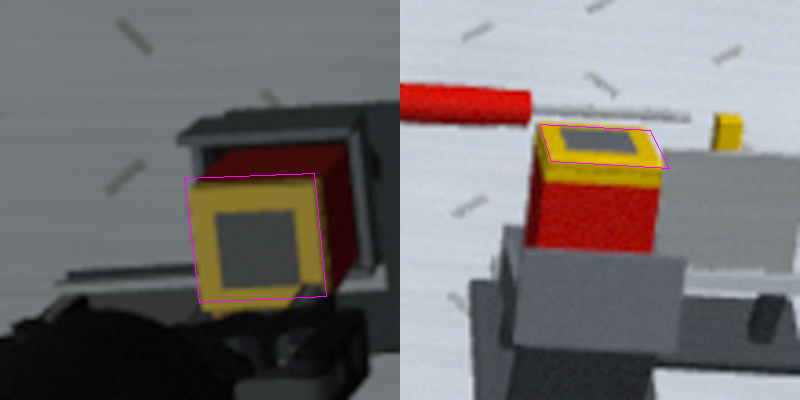

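The tin is seated, resting against the front lip and square. Next the gate: push the handle from its +y side with shut fingers.

Run:
```python
from h import *
for z in(150,62):print(intray(-73,115,z)[0])
plan(intray(-73,115,150),intray(-73,115,62))
```

```text
[0.4374 0.2826 0.1783]
[0.4756 0.2846 0.0991]
off [115.2 -69.6  27.7] rot [-0.0031  0.0012  0.0007]
off [115.3 -69.3 115.7] rot [-0.0031  0.0012  0.0007]
```

Call:
{"name": "servo_tool", "arguments": {
  "offset": [
    [35,-25,0],
    [70,-50,5],
    [105,-69,15],
    [115,-69,28],
    [115,-69,28],
    [115,-69,28],
    [115,-69,28]
  ],
  "delta_rot": [
    [0,0,0],
    [0,0,0],
    [0,0,0],
    [0,0,0],
    [0,0,0],
    [0,0,0],
    [0,0,0]
  ],
  "claw": [1,1,1,1,1,1,1]
}}

```text
time: 22.15
ee_pos: [0.4387, 0.282, 0.1805]
tool_rot: [1.925, 2.028, 0.463]
force: [-0.2, -0.6, 0.6]
grip_width: 0.0
```

Run:
```python
from h import *
st();plan(intray(-73,115,62))
```

```text
t 22.15 p [0.4387 0.282  0.1805] xyaw 92.98 F [-0.1501 -0.6115  0.5767] w 4.5528297359769615e-05 q [ 1.2247 -0.5289 -0.6891  0.4344 -1.2559 -2.8474]
off [ 0.7 -2.  89.4] rot [-0.001   0.0005 -0.0008]
```

Call:
{"name": "servo_tool", "arguments": {
  "offset": [
    [0,-2,25],
    [0,-2,50],
    [0,-2,72],
    [0,-2,84],
    [0,-2,89],
    [0,-2,89],
    [0,-2,89]
  ],
  "delta_rot": [
    [0,0,0],
    [0,0,0],
    [0,0,0],
    [0,0,0],
    [0,0,0],
    [0,0,0],
    [0,0,0]
  ],
  "claw": [1,1,1,1,1,1,1]
}}

```text
time: 22.85
ee_pos: [0.4753, 0.285, 0.1003]
tool_rot: [1.924, 2.029, 0.465]
force: [-0.4, 0.2, 0.3]
grip_width: -0.0002
```

Run:
```python
from h import *
st();plan(intray(-73,115,62))
a=manip.capture("scene");b=manip.capture("top")
cv2.imwrite("pics/g1.png",np.hstack([cv2.resize(b[180:300,100:220],(400,400),interpolation=2),cv2.resize(a[190:300,400:510],(400,400),interpolation=2)]))
```

```text
t 22.85 p [0.4753 0.285  0.1003] xyaw 93.05 F [-0.3985  0.1826  0.2974] w -0.00021608452495624784 q [ 1.1313 -0.4094 -0.7611  0.4591 -1.0425 -2.8482]
off [-0.3 -0.2  1.2] rot [-0.0001 -0.001  -0.0002]
```

View pics/g1.png

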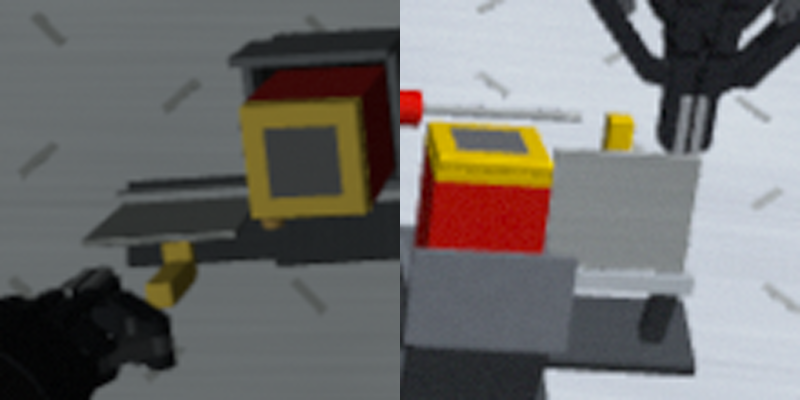

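Fingers stand beside the handle on its +y side (top picture: fingers (155,330), handle (170,275)), clear of the rest. Pushing.

Call:
{"name": "servo_tool", "arguments": {
  "offset": [
    [-8,0,0],
    [-15,0,0],
    [-22,0,0],
    [-29,0,0],
    [-36,0,0],
    [-43,0,0],
    [-50,0,0],
    [-57,0,0]
  ],
  "delta_rot": [
    [0,0,0],
    [0,0,0],
    [0,0,0],
    [0,0,0],
    [0,0,0],
    [0,0,0],
    [0,0,0],
    [0,0,0]
  ],
  "claw": [1,1,1,1,1,1,1,1]
}}

```text
time: 23.75
ee_pos: [0.4781, 0.2268, 0.0991]
tool_rot: [1.924, 2.029, 0.463]
force: [-0.0, -0.0, 0.1]
grip_width: -0.0001
```

Call:
{"name": "servo_tool", "arguments": {
  "offset": [
    [-7,0,0],
    [-14,0,0],
    [-20,0,0],
    [-24,0,0],
    [-28,0,0],
    [-32,0,0],
    [-34,0,0],
    [-34,0,0]
  ],
  "delta_rot": [
    [0,0,0],
    [0,0,0],
    [0,0,0],
    [0,0,0],
    [0,0,0],
    [0,0,0],
    [0,0,0],
    [0,0,0]
  ],
  "claw": [1,1,1,1,1,1,1,1]
}}

```text
time: 24.55
ee_pos: [0.4799, 0.1936, 0.0989]
tool_rot: [1.924, 2.029, 0.463]
force: [0.3, 0.3, -0.1]
grip_width: 0.0003
```

Run:
```python
from h import *
st();o=manip.get_obs();Rm,t=tray(TR);print("tray pos",Rm.T@(o["ee_pos"]-t)*1000,"F",Rm.T@o["force"])
def hy(im,n):
    hsv=cv2.cvtColor(im,cv2.COLOR_BGR2HSV);m=cv2.inRange(hsv,(20,110,50),(35,255,255))
    _,_,s,c=cv2.connectedComponentsWithStats(m);print(n,[(c[i].round(1),s[i,4]) for i in range(1,len(s)) if s[i,4]>20])
for n in("scene","top"):
    im=manip.capture(n);cv2.imwrite(f"pics/g_{n}.png",im);hy(im,n);print("expected shut handle",proj(n,Rm@np.array([-.073,0,.085])+t),"open",proj(n,Rm@np.array([-.073,.08,.085])+t))
```

```text
t 24.55 p [0.4799 0.1936 0.0989] xyaw 93.04 F [ 0.2763  0.2928 -0.0716] w 0.00026458985053504156 q [ 1.0072 -0.5788 -0.8618  0.4189 -1.0559 -2.6907]
tray pos [-73.5666  23.8257  62.122 ] F [ 0.2313  0.2778 -0.1912]
scene [(array([102.2,   5.2]), np.int32(128)), (array([251.6,  13.3]), np.int32(188)), (array([638.3, 215. ]), np.int32(49)), (array([423.6, 232.1]), np.int32(457)), (array([246.3, 254.9]), np.int32(59))]
expected shut handle [[420.0937 219.8452]] open [[460.642  222.2331]]
top [(array([191.8, 226.4]), np.int32(841)), (array([197.2, 257.4]), np.int32(135)), (array([387.5, 257. ]), np.int32(29))]
expected shut handle [[195.1485 265.722 ]] open [[147.7063 267.9546]]
```

The gate snapped over (handle now at the shut position). Retreat.

Call:
{"name": "servo_tool", "arguments": {
  "offset": [
    [5,0,0],
    [8,0,-20],
    [8,0,-55],
    [8,0,-90],
    [8,-30,-110],
    [8,-75,-110],
    [8,-100,-110],
    [8,-100,-110]
  ],
  "delta_rot": [
    [0,0,0],
    [0,0,0],
    [0,0,0],
    [0,0,0],
    [0,0,0],
    [0,0,0],
    [0,0,0],
    [0,0,0]
  ],
  "claw": [1,1,1,1,1,1,1,1]
}}

```text
time: 25.45
ee_pos: [0.3427, 0.1948, 0.1541]
tool_rot: [1.916, 2.041, 0.464]
force: [0.6, -0.2, -0.2]
grip_width: 0.0
```

Run:
```python
from h import *
manip.capture("top");manip.capture("top")
a=manip.capture("scene");b=manip.capture("top");st()
Rm,t=tray(TR)
for n,im,c in(("scene",a,(298,252)),("top",b,(330,218))):
    try: print(n,"blue",lid(n,im,"blue",c))
    except Exception as e: print(n,e)
ims=[]
for n,im,(r,c) in(("top",b,(180,120)),("scene",a,(190,370))):
    big=cv2.resize(im[r:r+110,c:c+110],(400,330),interpolation=2)
    q=proj(n,np.array([Rm@(np.array(v)/1000)+t for v in((-48,-39,74),(-48,39,74))]))
    q=((q-[c,r]+.5)*[400/110,3]).astype(int);cv2.line(big,tuple(map(int,q[0])),tuple(map(int,q[1])),(255,0,255),1);ims.append(big)
full=np.hstack([cv2.resize(b,(360,270)),cv2.resize(a,(440,270))[:, :]])
cv2.imwrite("pics/fin.png",np.vstack([np.hstack(ims),full]))
```

```text
t 25.65 p [0.3448 0.1935 0.1557] xyaw 93.1 F [ 0.9251 -0.4207 -0.2153] w -0.00015054141158185382 q [ 1.4807 -1.0378 -0.9882  0.4422 -1.5531 -2.9903]
scene blue (array([ 0.5715, -0.0602]), (60.314388275146484, 64.13416290283203), 70.60389709472656)
top blue (array([ 0.5654, -0.0591]), (56.0785026550293, 57.45781326293945), 71.5376968383789)
```

View pics/fin.png

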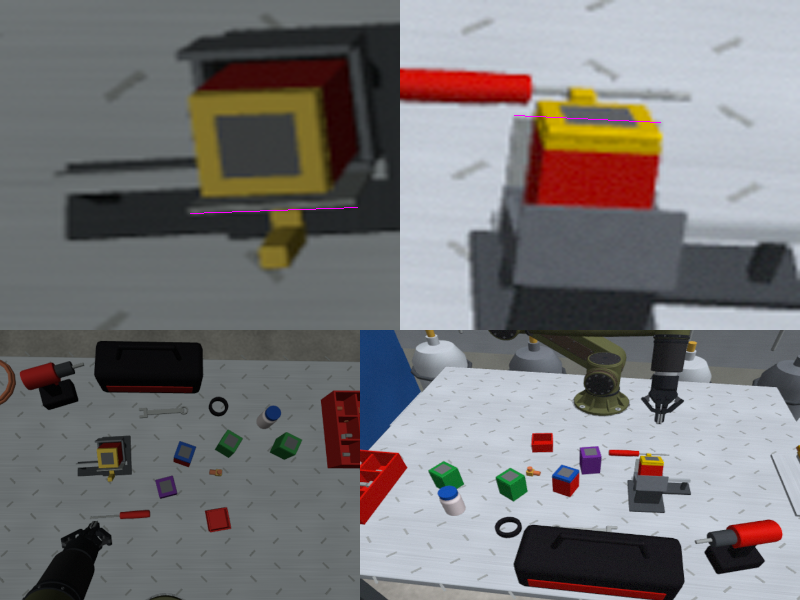

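Gate shut (plate edge matches the shut prediction), tin seated, everything else in place. The last joint is at its range end after the retreat, so I'll back it off before handing in.

Call:
{"name": "servo_tool", "arguments": {
  "offset": [
    [0,15,-10],
    [0,30,-25],
    [0,45,-35],
    [0,45,-35],
    [0,45,-35]
  ],
  "delta_rot": [
    [0,0,0],
    [0,0,0],
    [0,0,0],
    [0,0,0],
    [0,0,0]
  ],
  "claw": [1,1,1,1,1]
}}

```text
time: 26.15
ee_pos: [0.3703, 0.1942, 0.2056]
tool_rot: [1.925, 2.029, 0.458]
force: [0.6, -0.2, -0.3]
grip_width: 0.0002
```

Run:
```python
from h import *
st();print(manip.hand_in())
```

```text
t 26.15 p [0.3703 0.1942 0.2056] xyaw 93.0 F [ 0.6393 -0.2373 -0.2617] w 0.00020525667396717053 q [ 1.367  -0.9134 -0.8439  0.4313 -1.526  -2.8796]
the job is handed in; nothing more can be done
None
```

The job is done and handed in at 26.2 s. The yellow-lidded tin is in the leaning tray behind the shut gate, and the blue one stands upright on the deck.

- **Weighing:** I lifted yellow first, then blue, each about 98 mm, and set both back upright. The wrist read about 5.8 N for yellow and 2.5 N for blue, so yellow is the heavier.
- **Seating:** I lowered yellow to contact with the tray floor and let go. It slid a few millimetres forward against the front lip and sits square. Touching down briefly pushed the wrist with about 23 N.
- **Gate:** I pushed the handle past half-way with shut fingers and it snapped shut by itself. In the last pictures the plate edge matches the shut position.
- **Last checks:** Blue stands within about 2 mm of where it started. The bystanders look unmoved, judged by eye only. The hand touches nothing.

**One check may count against it:** while backing away from the gate, the last joint read -2.9903 against its stated range end of -2.99. I backed it off to -2.88 before handing in, but cannot tell whether that counts as passing the range.

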